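# Reset the tripped breakers of the bench power box

### The job

The three breakers on top of the bench power box have popped out: reset them by pressing each cap down until it is in, with a light push, in this order: first the big round one (the main), then the square one, then the small round one. Only press, never pick anything up, and leave the screwdriver, the can and the bearing ring where they are.

Things in the scene. Friction and masses are not known exactly. Their poses are not given: they have to be found in the camera images.
- power_box: grey bench power box fixed flat on the bench, 130 (x) x 320 (y) x 50 mm high, four outlets in the side that its -x looks to; origin at the centre of its underside. It is set down in a different place each time, turned up to 0.35 rad either way; three breakers stand in a row along its y axis, 100 mm apart, and which breaker stands in which of the three places changes too
- main_breaker: fixed aluminium breaker plate 62 x 62 x 12 mm on top of the power box, carrying the big round cap, 44 mm across, 12 mm thick; origin at the centre of the plate's underside, 50 mm above the bench, z up
- main_top (a point): centre of the top face of the big round cap, 44 mm across, 12 mm thick, black plastic on a 14 mm white stem. It moves with the cap: when the cap is fully out it is 90 mm above the bench, when fully in 77 mm
- main_cap (a joint): how far this cap is pushed in, in m, straight down: 0 fully out, 0.013 at its hard stop; 0 to 0.002 at the start. It counts as in (reset) above 0.008. It moves against about 4 N of friction (no spring, a little more when pushed fast) and stays where it is left
- square_breaker: fixed aluminium breaker plate 62 x 62 x 12 mm on top of the power box, carrying the square cap, 30 x 30 mm, 12 mm thick; origin at the centre of the plate's underside, 50 mm above the bench, z up
- square_top (a point): centre of the top face of the square cap, 30 x 30 mm, 12 mm thick, black plastic on a 14 mm white stem. It moves with the cap: when the cap is fully out it is 90 mm above the bench, when fully in 77 mm
- square_cap (a joint): how far this cap is pushed in, in m, straight down: 0 fully out, 0.013 at its hard stop; 0 to 0.002 at the start. It counts as in (reset) above 0.008. It moves against about 4 N of friction (no spring, a little more when pushed fast) and stays where it is left
- small_breaker: fixed aluminium breaker plate 62 x 62 x 12 mm on top of the power box, carrying the small round cap, 22 mm across, 12 mm thick; origin at the centre of the plate's underside, 50 mm above the bench, z up
- small_top (a point): centre of the top face of the small round cap, 22 mm across, 12 mm thick, black plastic on a 14 mm white stem. It moves with the cap: when the cap is fully out it is 90 mm above the bench, when fully in 77 mm
- small_cap (a joint): how far this cap is pushed in, in m, straight down: 0 fully out, 0.013 at its hard stop; 0 to 0.002 at the start. It counts as in (reset) above 0.008. It moves against about 4 N of friction (no spring, a little more when pushed fast) and stays where it is left
- screwdriver: loose screwdriver, 200 mm long and 26 mm high, lying on the bench beyond the box (its +x side); origin half-way along it, on the bench, its shaft along its own +x; bystander, leave alone
- can_mid (a point): centre, half-way up, of a loose upright pale metal can, 56 mm across and 85 mm high, standing past the box's +y end; bystander, leave alone
- bearing_mid (a point): centre of a loose steel bearing ring lying flat past the box's -y end, 72 mm outside, 36 mm bore, 20 mm high; bystander, leave alone

How it is judged:
On the way, in this order (a step that is already met when the one before it is completed fails the run):
1. the big round cap is pressed in (value of joint main_cap above 0.008 m), for 0.2 s.
2. the square cap is pressed in (value of joint square_cap above 0.008 m), for 0.2 s.
3. the small round cap is pressed in (value of joint small_cap above 0.008 m), for 0.2 s.
At the end, for the whole second after the job is handed in: all three caps are in by more than 8 mm of their 13 mm, and the screwdriver, can and bearing ring are within 15 mm of where they started (value of joint each of main_cap, square_cap, small_cap above 0.008 m and distance of each of screwdriver, can_mid, bearing_mid from where it was at the start of the episode below 0.015 m); the robot touches nothing.
It fails at once if the square or small cap is pushed in (past 5 mm) while the big round one is not yet in (8 mm) (not (value of joint main_cap above 0.008 m) and value of joint any of square_cap, small_cap above 0.005 m).
It fails at once if the small cap is pushed in (past 5 mm) while the square one is not yet in (8 mm) (not (value of joint square_cap above 0.008 m) and value of joint small_cap above 0.005 m).
It fails at once if a breaker or the box is pressed harder than 40 N (contact force between any of the arm, the fingers and main_breaker above 40 N or contact force between any of the arm, the fingers and square_breaker above 40 N or contact force between any of the arm, the fingers and small_breaker above 40 N or contact force between any of the arm, the fingers and power_box above 40 N).
It fails at once if the screwdriver, can or bearing ring is lifted, carried or shoved by more than 15 mm (distance of any of screwdriver, can_mid, bearing_mid from where it was at the start of the episode above 0.015 m).
It also fails if it takes over 48 s, if anything falls off the work surface, if the arm or the gripper's body presses on something with over 40 N, if the wrist force passes 120 N, or if a joint passes its speed limit or range.

### The arm

A 7-joint arm with a two-finger parallel gripper is mounted at the origin on the work surface. World frame = base frame: x ahead of the robot, y to its left, z up, the work surface at z = 0. Lengths are in m, angles in rad, forces in N, time in s.
With the tool pointing down it reaches from about 0.4 to 0.85 m from the base axis. Payload 4.5 kg.
Tool frame: the origin (TCP) lies midway between the tips of the shut fingers; the grasp point (between the pads) lies 19 mm behind it; z points along the fingers, y is the direction in which the jaws open and shut (so a half turn about z gives the same grasp; the last joint's range is limited). The gripper opens to 88 mm and grips with 3 to 60 N. Pads are 18 mm wide; open, the fingers measure 123 mm over their backs; the gripper's body (75 mm by 187 mm) begins 45 mm behind the grasp point.
Start: joints at [1.263, 0.689, -0.195, 1.565, 0.157, 0.902, -0.215], TCP at [0.21, -0.589, 0.239] pointing down, gripper open.
Joint ranges: [-3.01, 3.01], [-0.46, 2.08], [-1.47, 1.51], [0.13, 2.56], [-1, 4.14], [0.04, 2.09], [-2.66, 2.66]. Speed limits (rad/s): [2.57, 2.57, 3.14, 3.14, 3.14, 3.14, 3.14].

### API

Orientations are given as a unit quaternion [x, y, z, w].
In Python, from plant import r, viewer gives the robot as it stands.
- The arm moves only by the tool play_rows, never from a script. Its argument "commands" is a list of rows, each an object with "delta_rot": the turn, a rotation vector about the tool's x, y, z normalised to -1 to 1, where 1 is pi rad, a list of three; "travel": the shift along the tool's x, y, z normalised to -1 to 1, where 1 is 15 cm, a list of three; "gripper": the opening, from -1 (shut) to 1 (fully open). In form: [{"delta_rot": [wx, wy, wz], "travel": [x, y, z], "gripper": gripper}, ...]. A call has 1 to 12 rows; each row is the pose to reach, as a shift and turn from the pose commanded when the call began, along the tool's axes at that moment, turning the shorter way round; what a row does not reach only later rows make up. A row lasts 1/8 s, in which the tool goes at most 62.5 mm and 10.7 degrees, less where a joint would pass 70% of its speed; a pose out of reach is approached as far as the arm can. A call with a number of a shift or a turn outside -1 to 1 is refused whole. A call with a gripper value outside its range is refused whole. The fingers move at their own pace and stop on an object; "force" is the grip in N (left out, the last holds). Time passes only in rows, so rows that repeat a pose let the fingers close. It gives the time, the measured TCP pose, the force and the opening at its end, in the units of the state.
- r.get_state(): the state, without advancing time (a new reading comes with each control period).
- viewer.snapshot(name): name is "side" or "top"; returns a dict with "color" (420x560x3 uint8, red, green, blue), "z_map" (420x560 float32, m along the optical axis (not along the pixel's ray), 0 where there is no reading), "fx", "fy", "cx", "cy" (pixels), "origin" and "attitude" of the camera in the world. Camera axes: x right, y up, looking along -z (the intrinsics and any distortion apply to the point x, -y, -z); pixel columns grow to the right and rows downward; lengths in m; the calibration is good to about 2 mm. A picture is of the moment at which its call begins.
- r.finish_job(): hands the job in, once; it reports no verdict.
Trained networks look in the newest picture that a camera, given by its name, has taken for a name from the list of things; names that differ only in an ending like _2 or _b are one class to them, and where a whole thing is asked for, a point or a joint stands for the part that bears it (a point fixed in the world has none). Each returns a list of dicts, best first, with "conf" (0 to 1); they miss things now and then, are a little off and sometimes report something else, mostly with a low value. They report only what shows in the picture. A call takes as long as a camera call.
- viewer.outline_of(camera, label): "pixels" (420x560 bool, what is visible of it) and "at" ([column, row] in pixels, amid what is visible of it).
- viewer.pinpoint(camera, label): "at" ([column, row] in pixels: a listed point, or the origin of a listed thing).
The state is a dict: "clock": time; "q": joint angles; "qd": joint speeds; "joint_torque": joint torques, N m; "tool_pos": TCP position; "eef_rot": TCP orientation; "contact_force": force on the tool from outside, world axes, zero at the start; "moment": the same for the moment, N m; "opening": opening from 0.0 (shut) to 1.0 (fully open).
Only numpy, scipy, OpenCV 4.12 (cv2) and the standard library are available. Lean on these libraries where they do the work, as an engineer would, in place of code of your own. Each camera call takes 0.05 s, during which the arm holds its last target. There are 200 camera calls.

## Working session

There is one attempt and no reset: what is moved stays moved. The work goes in short steps, Python scripts to look and compute and a tool call to move; the robot and the scene stay as the last step left them, time stands still between calls to the robot, and variables do not carry over. Pictures are saved under pics/ and viewed, about 8 in all and at most 12, crops included, and the job is handed in when it is done.

Besides the shell and the picture viewer there is one more tool, called after "Emit:" in YAML: its name, and indented under it one key for each argument. play_rows: Moves the arm, as the interface text tells. Its arguments: {"type":"object","properties":{"commands":{"type":"array","items":{"type":"object","properties":{"delta_rot":{"type":"array","items":{"type":"number","minimum":-1,"maximum":1}},"travel":{"type":"array","items":{"type":"number","minimum":-1,"maximum":1}},"gripper":{"type":"number"}}}},"force":{"type":"number"}},"required":["commands"]}

```bash
mkdir -p pics
cat > h.py <<'E'
import numpy as np, cv2
from scipy.spatial.transform import Rotation as R
from plant import r, viewer
def cam_R(s):
    a=np.array(s["attitude"],float)
    return a if a.shape==(3,3) else R.from_quat(a).as_matrix()
def world(s,u,v,z=None):
    d=np.array([(u-s["cx"])/s["fx"],-(v-s["cy"])/s["fy"],-1.0]); d=cam_R(s)@d; o=np.array(s["origin"])
    if z is None: return o+d*s["z_map"][int(round(v)),int(round(u))]
    return o+d*(z-o[2])/d[2]
E
python3 - <<'E'
from h import *
for c in ("top","side"):
    s=viewer.snapshot(c); cv2.imwrite(f"pics/{c}0.png",s["color"][...,::-1])
    print(c,s["origin"],s["attitude"],s["fx"],[k for k in s])
    for n,z in (("main_top",.09),("square_top",.09),("small_top",.09),("power_box",0),("main_breaker",.05),("square_breaker",.05),("small_breaker",.05),("can_mid",.0425),("bearing_mid",.01),("screwdriver",0)):
        for d in viewer.pinpoint(c,n)[:2]:
            print(n,round(d["conf"],2),np.round(d["at"],1),world(s,*d["at"],z).round(4))
st=r.get_state(); print({k:np.round(v,3) for k,v in st.items()})
E
```

```text
top [0.47693993 0.04820052 1.11018385] [-0.03850513  0.03836673  0.71583154 -0.69615411] 420.6905383786947 ['color', 'z_map', 'fx', 'fy', 'cx', 'cy', 'origin', 'attitude']
main_top 0.51 [266.8 218.1] [0.5694 0.0687 0.09  ]
square_top 0.63 [342.9 205.6] [ 0.5948 -0.1178  0.09  ]
small_top 0.41 [305.1 209.1] [ 0.5888 -0.0253  0.09  ]
power_box 0.68 [303.  216.3] [ 0.5796 -0.0255  0.    ]
main_breaker 0.81 [260.5 219.8] [0.5691 0.0856 0.05  ]
square_breaker 0.77 [337.6 205.7] [ 0.5996 -0.1109  0.05  ]
small_breaker 0.59 [299.6 215.1] [ 0.5783 -0.0137  0.05  ]
can_mid 0.55 [220.  241.6] [0.5173 0.1897 0.0425]
bearing_mid 0.75 [397.7 209.3] [ 0.5902 -0.2744  0.01  ]
screwdriver 0.67 [296.7 166.8] [ 0.7135 -0.0132  0.    ]
side [0.18203207 0.60233141 0.89111018] [-0.1098837   0.32136183  0.88579424 -0.31626053] 445.0030330544628 ['color', 'z_map', 'fx', 'fy', 'cx', 'cy', 'origin', 'attitude']
main_top 0.56 [286.4 219.4] [0.5549 0.0907 0.09  ]
square_top 0.45 [320.4 161.8] [ 0.6038 -0.1128  0.09  ]
square_top 0.36 [287.4 223.5] [0.5458 0.0986 0.09  ]
small_top 0.54 [303.4 185.8] [ 0.5874 -0
[... 326 characters left out ...]
] [ 0.6066 -0.0462  0.05  ]
small_breaker 0.71 [304.6 197.7] [ 0.5811 -0.0184  0.05  ]
can_mid 0.79 [269.7 265.6] [0.5244 0.1877 0.0425]
screwdriver 0.76 [264.  187.6] [ 0.7113 -0.0144  0.    ]
{'clock': np.float64(1.1), 'q': array([ 1.263,  0.689, -0.195,  1.565,  0.157,  0.903, -0.215]), 'qd': array([-0.   , -0.001,  0.002, -0.002,  0.002,  0.   ,  0.   ]), 'joint_torque': array([-1.0000e-03, -5.2751e+01, -1.2670e+00, -1.5375e+01, -5.2000e-02,
       -1.0000e-03, -0.0000e+00]), 'tool_pos': array([ 0.21 , -0.589,  0.239]), 'eef_rot': array([0.985, 0.17 , 0.   , 0.   ]), 'contact_force': array([ 0.691, -0.194,  0.099]), 'moment': array([-0.032,  0.009, -0.051]), 'opening': np.float64(1.003)}
```

```bash
python3 - <<'E'
import cv2
a=cv2.imread("pics/top0.png")[150:280,200:430]; b=cv2.imread("pics/side0.png")[120:260,230:370]
cv2.imwrite("pics/c0.png",cv2.resize(a,None,fx=3.4,fy=3.4,interpolation=cv2.INTER_CUBIC))
cv2.imwrite("pics/c1.png",cv2.resize(b,None,fx=4,fy=4,interpolation=cv2.INTER_CUBIC))
E
python3 - <<'E'
from h import *
s=viewer.snapshot("top"); z=s["z_map"]
v,u=np.mgrid[0:420,0:560]
d=np.stack([(u-s["cx"])/s["fx"],-(v-s["cy"])/s["fy"],-np.ones_like(z)],-1)*z[...,None]
P=d@cam_R(s).T+np.array(s["origin"])
m=((P[...,2]>.074)&(P[...,2]<.1)&(z>0)&(P[...,0]>.45)&(P[...,0]<.7)&(abs(P[...,1])<.2)).astype(np.uint8)
n,l,st,c=cv2.connectedComponentsWithStats(m)
for i in range(1,n):
    if st[i,4]>20:
        p=P[l==i]; print(st[i],c[i].round(1),p.mean(0).round(4),np.median(p[:,2]).round(4),(p.min(0)).round(4),p.max(0).round(4), world(s,*c[i],.09).round(4))
bx=((P[...,2]>.035)&(P[...,2]<.058)&(z>0)&(P[...,0]>.45)&(P[...,0]<.7)&(P[...,1]<.16)&(P[...,1]>-.22))
print(cv2.minAreaRect(P[bx][:,:2].astype(np.float32)))
E
```

```text
[336 198  14  14 155] [342.5 204.5] [ 0.5977 -0.1172  0.0883] 0.0885 [ 0.5817 -0.1332  0.0789] [ 0.6136 -0.1013  0.0933] [ 0.5975 -0.117   0.09  ]
[299 208   9   9  64] [302.7 212.2] [ 0.5814 -0.0192  0.0886] 0.0886 [ 0.5721 -0.03    0.0804] [ 0.5918 -0.0101  0.0928] [ 0.5813 -0.0191  0.09  ]
[254 212  18  18 252] [262.7 220.2] [0.5645 0.0789 0.0894] 0.0895 [0.5437 0.0585 0.0784] [0.5851 0.1003 0.0943] [0.5644 0.0789 0.09  ]
[214 230  15  22 260] [219.8 240.6] [0.5182 0.1846 0.0843] 0.0847 [0.4931 0.1655 0.0743] [0.5448 0.1991 0.0891] [0.5179 0.1838 0.09  ]
((0.5808424353599548, -0.0195266455411911), (0.13216900825500488, 0.319920152425766), 9.59782600402832)
```

View pics/c0.png

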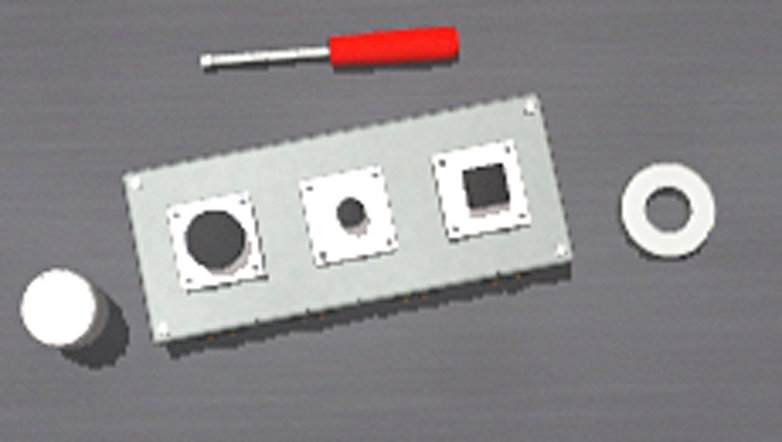

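View pics/c1.png

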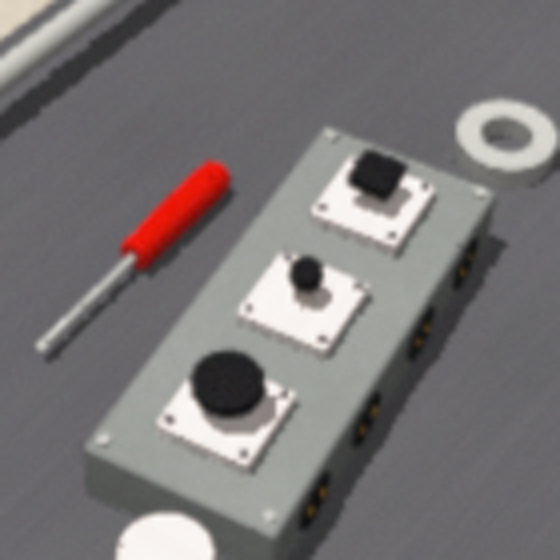

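Main cap is at (0.5645, 0.079), small in the middle at (0.581, -0.019), and square at (0.5975, -0.117). In the top picture they sit at pixels (263,220), (303,212) and (343,205). The networks, depth map and pictures agree. I'll approach with the fingers shut.

Emit:
play_rows:
  commands:
    - {"delta_rot": [0,0,0],"travel": [0.3,-0.27,0],"gripper": -1}
    - {"delta_rot": [0,0,0],"travel": [0.6,-0.54,0],"gripper": -1}
    - {"delta_rot": [0,0,0],"travel": [0.93,-0.85,0],"gripper": -1}
    - {"delta_rot": [0,0,0],"travel": [0.93,-0.85,0],"gripper": -1}

```text
clock: 1.65
tool_pos: [0.3012, -0.4174, 0.2391]
eef_rot: [0.985, 0.174, 0.001, -0.001]
contact_force: [-0.6, -0.2, -0.0]
opening: 0.572
```

Emit:
play_rows:
  commands:
    - {"delta_rot": [0,0,0],"travel": [0.3,-0.27,0],"gripper": -1}
    - {"delta_rot": [0,0,0],"travel": [0.6,-0.54,0],"gripper": -1}
    - {"delta_rot": [0,0,0],"travel": [0.93,-0.85,0],"gripper": -1}
    - {"delta_rot": [0,0,0],"travel": [0.93,-0.85,0],"gripper": -1}

```text
clock: 2.15
tool_pos: [0.3896, -0.2515, 0.239]
eef_rot: [0.985, 0.174, 0.001, -0.0]
contact_force: [0.2, -0.1, -0.5]
opening: 0.113
```

Emit:
play_rows:
  commands:
    - {"delta_rot": [0,0,0],"travel": [0.3,-0.27,0],"gripper": -1}
    - {"delta_rot": [0,0,0],"travel": [0.6,-0.54,0],"gripper": -1}
    - {"delta_rot": [0,0,0],"travel": [0.93,-0.85,0],"gripper": -1}
    - {"delta_rot": [0,0,0],"travel": [0.93,-0.85,0],"gripper": -1}

```text
clock: 2.65
tool_pos: [0.4783, -0.0848, 0.2389]
eef_rot: [0.985, 0.173, 0.002, -0.001]
contact_force: [-0.7, -0.8, -0.1]
opening: 0.001
```

Emit:
play_rows:
  commands:
    - {"delta_rot": [0,0,0],"travel": [0.3,-0.27,0],"gripper": -1}
    - {"delta_rot": [0,0,0],"travel": [0.6,-0.54,0],"gripper": -1}
    - {"delta_rot": [0,0,0],"travel": [0.93,-0.85,0],"gripper": -1}
    - {"delta_rot": [0,0,0],"travel": [0.93,-0.85,0],"gripper": -1}

```text
clock: 3.15
tool_pos: [0.5664, 0.082, 0.2386]
eef_rot: [0.985, 0.172, 0.001, -0.001]
contact_force: [-0.6, -0.8, -0.5]
opening: 0.002
```

Emit:
play_rows:
  commands:
    - {"delta_rot": [0,0,0],"travel": [-0.02,0.015,0.3],"gripper": -1}
    - {"delta_rot": [0,0,0],"travel": [-0.02,0.015,0.6],"gripper": -1}
    - {"delta_rot": [0,0,0],"travel": [-0.02,0.015,0.8],"gripper": -1}
    - {"delta_rot": [0,0,0],"travel": [-0.02,0.015,0.9],"gripper": -1}
    - {"delta_rot": [0,0,0],"travel": [-0.02,0.015,0.9],"gripper": -1}

```text
clock: 3.78
tool_pos: [0.562, 0.0735, 0.1033]
eef_rot: [0.986, 0.169, -0.001, 0.001]
contact_force: [0.6, -0.2, 1.7]
opening: 0.006
```

Run:
```python
from h import *
s=viewer.snapshot("side"); print(r.get_state()["tool_pos"],r.get_state()["contact_force"])
cv2.imwrite("pics/c2.png",cv2.resize(s["color"][100:270,210:400,::-1],None,fx=3.5,fy=3.5,interpolation=cv2.INTER_CUBIC))
```

```text
[0.56273397 0.07418923 0.10415669] [ 0.71535204 -0.14505342 -0.35038897]
```

View pics/c2.png

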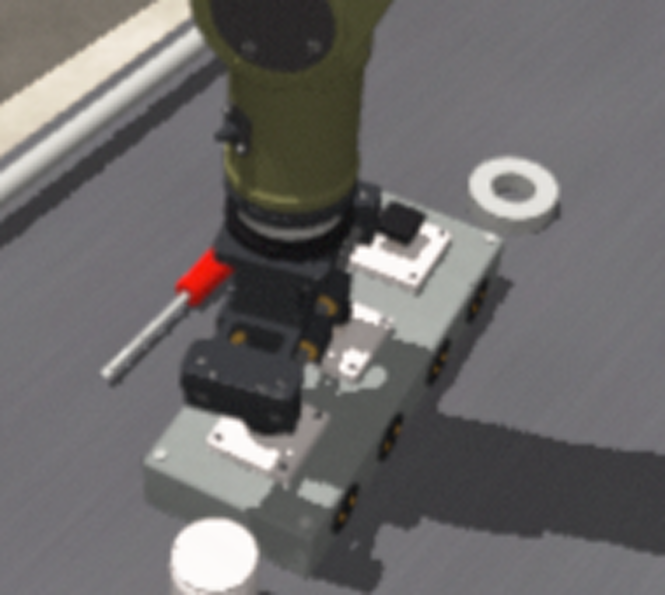

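Emit:
play_rows:
  commands:
    - {"delta_rot": [0,0,0],"travel": [0.02,-0.026,0.03],"gripper": -1}
    - {"delta_rot": [0,0,0],"travel": [0.02,-0.026,0.07],"gripper": -1}
    - {"delta_rot": [0,0,0],"travel": [0.02,-0.026,0.085],"gripper": -1}
    - {"delta_rot": [0,0,0],"travel": [0.02,-0.026,0.1],"gripper": -1}
    - {"delta_rot": [0,0,0],"travel": [0.02,-0.026,0.11],"gripper": -1}
    - {"delta_rot": [0,0,0],"travel": [0.02,-0.026,0.12],"gripper": -1}
    - {"delta_rot": [0,0,0],"travel": [0.02,-0.026,0.13],"gripper": -1}
    - {"delta_rot": [0,0,0],"travel": [0.02,-0.026,0.14],"gripper": -1}
    - {"delta_rot": [0,0,0],"travel": [0.02,-0.026,0.15],"gripper": -1}
    - {"delta_rot": [0,0,0],"travel": [0.02,-0.026,0.15],"gripper": -1}

```text
clock: 5.08
tool_pos: [0.5637, 0.0803, 0.0809]
eef_rot: [0.985, 0.17, -0.0, -0.0]
contact_force: [-0.3, 0.8, 0.9]
opening: 0.006
```

Emit:
play_rows:
  commands:
    - {"delta_rot": [0,0,0],"travel": [0,0,0.005],"gripper": -1}
    - {"delta_rot": [0,0,0],"travel": [0,0,0.01],"gripper": -1}

```text
clock: 5.32
tool_pos: [0.5637, 0.0803, 0.0797]
eef_rot: [0.985, 0.17, 0.0, 0.0]
contact_force: [-0.9, 0.9, 2.6]
opening: 0.003
```

Emit:
play_rows:
  commands:
    - {"delta_rot": [0,0,0],"travel": [0,0,0.006],"gripper": -1}
    - {"delta_rot": [0,0,0],"travel": [0,0,0.006],"gripper": -1}
    - {"delta_rot": [0,0,0],"travel": [0,0,0.006],"gripper": -1}

```text
clock: 5.7
tool_pos: [0.5637, 0.0803, 0.0787]
eef_rot: [0.985, 0.17, 0.0, -0.0]
contact_force: [-1.1, 1.1, 1.2]
opening: 0.005
```

Emit:
play_rows:
  commands:
    - {"delta_rot": [0,0,0],"travel": [0,0,-0.15],"gripper": -1}
    - {"delta_rot": [0,0,0],"travel": [0,0,-0.35],"gripper": -1}
    - {"delta_rot": [0,0,0],"travel": [-0.08,0.3,-0.4],"gripper": -1}
    - {"delta_rot": [0,0,0],"travel": [-0.14,0.66,-0.4],"gripper": -1}
    - {"delta_rot": [0,0,0],"travel": [-0.14,0.66,-0.4],"gripper": -1}

```text
clock: 6.32
tool_pos: [0.5775, -0.0277, 0.1387]
eef_rot: [0.986, 0.165, -0.0, 0.003]
contact_force: [-0.5, 0.2, -0.3]
opening: 0.006
```

Emit:
play_rows:
  commands:
    - {"delta_rot": [0,0,0],"travel": [-0.05,0.35,0],"gripper": -1}
    - {"delta_rot": [0,0,0],"travel": [-0.09,0.65,0],"gripper": -1}
    - {"delta_rot": [0,0,0],"travel": [-0.09,0.65,0.2],"gripper": -1}
    - {"delta_rot": [0,0,0],"travel": [-0.09,0.65,0.2],"gripper": -1}
    - {"delta_rot": [0,0,0],"travel": [-0.09,0.65,0.2],"gripper": -1}

```text
clock: 6.95
tool_pos: [0.5974, -0.1149, 0.1092]
eef_rot: [0.985, 0.171, 0.0, -0.0]
contact_force: [0.2, 0.5, 0.8]
opening: 0.003
```

Run:
```python
from h import *
s=viewer.snapshot("side"); t=viewer.snapshot("top"); S=r.get_state(); print(S["tool_pos"],S["contact_force"],S["eef_rot"])
for c,u,v in ((s,286,222),(t,262,220),(t,263,221)): print(world(c,u,v))
a=cv2.resize(s["color"][100:270,210:380,::-1],(560,560)); cv2.imwrite("pics/c3.png",a)
```

```text
[ 0.59781688 -0.11523844  0.10975846] [0.22780071 1.1248622  0.38812554] [ 9.85276883e-01  1.70964424e-01  7.93633496e-04 -1.03566389e-05]
[0.55609166 0.09011865 0.07872924]
[0.56643674 0.08101577 0.07407524]
[0.56350493 0.07847164 0.07865773]
```

View pics/c3.png

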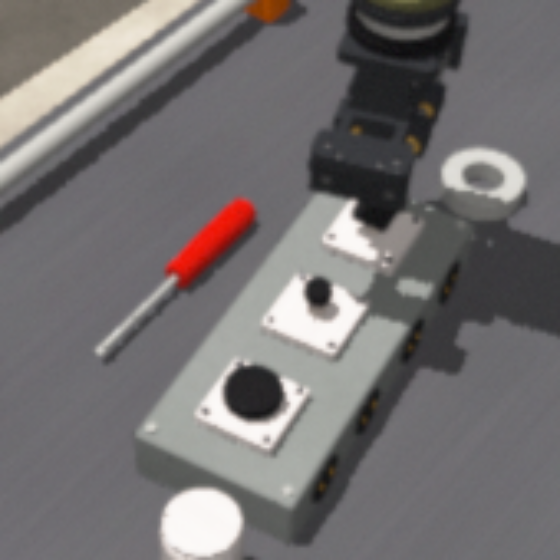

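The main cap is in: depth puts its top at about 0.0787, and in the picture it sits low at crop pixel (255,390). Next I'll press the square one.

Emit:
play_rows:
  commands:
    - {"delta_rot": [0,0,0],"travel": [0,0.011,0.05],"gripper": -1}
    - {"delta_rot": [0,0,0],"travel": [0,0.011,0.1],"gripper": -1}
    - {"delta_rot": [0,0,0],"travel": [0,0.011,0.12],"gripper": -1}
    - {"delta_rot": [0,0,0],"travel": [0,0.011,0.135],"gripper": -1}
    - {"delta_rot": [0,0,0],"travel": [0,0.011,0.145],"gripper": -1}
    - {"delta_rot": [0,0,0],"travel": [0,0.011,0.155],"gripper": -1}
    - {"delta_rot": [0,0,0],"travel": [0,0.011,0.165],"gripper": -1}
    - {"delta_rot": [0,0,0],"travel": [0,0.011,0.175],"gripper": -1}
    - {"delta_rot": [0,0,0],"travel": [0,0.011,0.185],"gripper": -1}
    - {"delta_rot": [0,0,0],"travel": [0,0.011,0.195],"gripper": -1}
    - {"delta_rot": [0,0,0],"travel": [0,0.011,0.205],"gripper": -1}
    - {"delta_rot": [0,0,0],"travel": [0,0.011,0.205],"gripper": -1}

```text
clock: 8.55
tool_pos: [0.5983, -0.1181, 0.0778]
eef_rot: [0.985, 0.17, 0.001, 0.0]
contact_force: [0.2, -0.0, -0.1]
opening: 0.002
```

Emit:
play_rows:
  commands:
    - {"delta_rot": [0,0,0],"travel": [0,0,0.002],"gripper": -1}
    - {"delta_rot": [0,0,0],"travel": [0,0,0.002],"gripper": -1}

```text
clock: 8.8
tool_pos: [0.5982, -0.1181, 0.0777]
eef_rot: [0.985, 0.17, 0.001, 0.0]
contact_force: [-0.5, 0.3, -0.4]
opening: 0.003
```

Emit:
play_rows:
  commands:
    - {"delta_rot": [0,0,0],"travel": [0,0,-0.15],"gripper": -1}
    - {"delta_rot": [0,0,0],"travel": [0,0,-0.35],"gripper": -1}
    - {"delta_rot": [0,0,0],"travel": [0.06,-0.3,-0.4],"gripper": -1}
    - {"delta_rot": [0,0,0],"travel": [0.115,-0.66,-0.4],"gripper": -1}
    - {"delta_rot": [0,0,0],"travel": [0.115,-0.66,-0.4],"gripper": -1}
    - {"delta_rot": [0,0,0],"travel": [0.115,-0.66,-0.2],"gripper": -1}
    - {"delta_rot": [0,0,0],"travel": [0.115,-0.66,-0.2],"gripper": -1}
    - {"delta_rot": [0,0,0],"travel": [0.115,-0.66,-0.2],"gripper": -1}

```text
clock: 9.8
tool_pos: [0.5811, -0.0198, 0.1082]
eef_rot: [0.986, 0.17, 0.0, 0.0]
contact_force: [0.7, 0.2, 1.2]
opening: 0.002
```

Run:
```python
from h import *
s=viewer.snapshot("side"); t=viewer.snapshot("top"); S=r.get_state(); print(S["tool_pos"],S["contact_force"])
for c,u,v in ((s,320,163),(s,321,165),(t,342,205),(t,343,206)): print(world(c,u,v))
a=cv2.resize(s["color"][100:270,210:380,::-1],(560,560)); cv2.imwrite("pics/c4.png",a)
```

```text
[ 0.58145332 -0.01944878  0.10864374] [-0.80491486  0.60754294 -0.03800421]
[ 0.54524048 -0.01234359  0.19841349]
[ 0.54041551 -0.00950632  0.19742766]
[ 0.53745083 -0.03484451  0.5932047 ]
[ 0.5358207 -0.0355266  0.5962633]
```

View pics/c4.png

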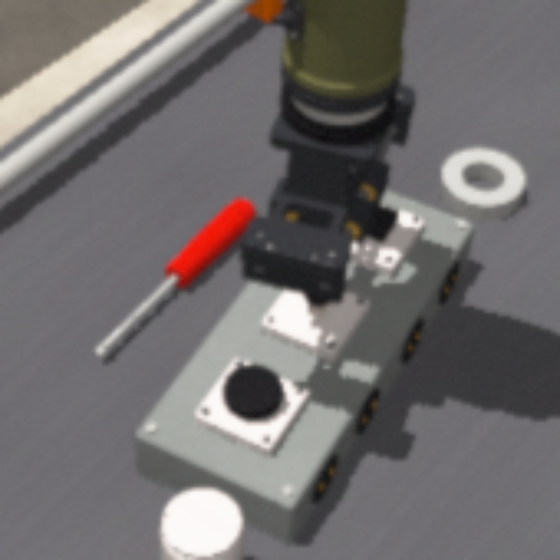

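Run:
```python
from h import *
s=viewer.snapshot("side")
for v in range(162,176,2): print(v,[(world(s,u,v)[2]*1000).round(1) for u in range(320,334,2)],[int(s["color"][v,u].mean()) for u in range(320,334,2)])
```

```text
162 [np.float64(198.8), np.float64(197.3), np.float64(178.7), np.float64(62.0), np.float64(53.0), np.float64(50.9), np.float64(53.0)] [34, 30, 37, 138, 143, 160, 166]
164 [np.float64(198.0), np.float64(195.1), np.float64(76.0), np.float64(79.4), np.float64(76.8), np.float64(79.8), np.float64(48.5)] [33, 26, 24, 19, 36, 103, 228]
166 [np.float64(197.1), np.float64(185.2), np.float64(76.2), np.float64(77.4), np.float64(76.6), np.float64(73.9), np.float64(64.1)] [32, 26, 23, 24, 19, 121, 248]
168 [np.float64(197.4), np.float64(80.0), np.float64(79.5), np.float64(76.8), np.float64(74.5), np.float64(62.5), np.float64(60.3)] [30, 22, 23, 23, 29, 129, 224]
170 [np.float64(189.9), np.float64(75.6), np.float64(78.6), np.float64(80.8), np.float64(69.3), np.float64(62.2), np.float64(63.2)] [32, 25, 21, 22, 92, 141, 142]
172 [np.float64(180.7), np.float64(69.6), np.float64(73.9), np.float64(71.4), np.float64(60.5), np.float64(61.5), np.float64(63.2)] [73, 97, 52, 56, 136, 142, 142]
174 [np.float64(64.8), np.float64(62.3), np.float64(62.6), np.float64(63.8), np.float64(60.7), np.float64(63.7), np.float64(63.0)] [139, 160, 137, 147, 149, 144, 139]
```

The visible corner of the square cap, around pixel (326,167), reads about 0.077, so it is in. Last is the small one, from z = 0.1086 down to 0.078.

Emit:
play_rows:
  commands:
    - {"delta_rot": [0,0,0],"travel": [0,0,0.05],"gripper": -1}
    - {"delta_rot": [0,0,0],"travel": [0,0,0.1],"gripper": -1}
    - {"delta_rot": [0,0,0],"travel": [0,0,0.12],"gripper": -1}
    - {"delta_rot": [0,0,0],"travel": [0,0,0.135],"gripper": -1}
    - {"delta_rot": [0,0,0],"travel": [0,0,0.145],"gripper": -1}
    - {"delta_rot": [0,0,0],"travel": [0,0,0.155],"gripper": -1}
    - {"delta_rot": [0,0,0],"travel": [0,0,0.165],"gripper": -1}
    - {"delta_rot": [0,0,0],"travel": [0,0,0.175],"gripper": -1}
    - {"delta_rot": [0,0,0],"travel": [0,0,0.185],"gripper": -1}
    - {"delta_rot": [0,0,0],"travel": [0,0,0.195],"gripper": -1}
    - {"delta_rot": [0,0,0],"travel": [0,0,0.2],"gripper": -1}
    - {"delta_rot": [0,0,0],"travel": [0,0,0.2],"gripper": -1}

```text
clock: 11.45
tool_pos: [0.5818, -0.0189, 0.0777]
eef_rot: [0.985, 0.17, 0.001, 0.0]
contact_force: [-0.1, 0.0, 0.2]
opening: 0.01
```

Emit:
play_rows:
  commands:
    - {"delta_rot": [0,0,0],"travel": [0,0,0],"gripper": -1}
    - {"delta_rot": [0,0,0],"travel": [0,0,0],"gripper": -1}

```text
clock: 11.7
tool_pos: [0.5813, -0.019, 0.0778]
eef_rot: [0.985, 0.17, 0.001, 0.0]
contact_force: [-0.6, 0.5, 0.4]
opening: 0.007
```

Emit:
play_rows:
  commands:
    - {"delta_rot": [0,0,0],"travel": [0,0,-0.2],"gripper": -1}
    - {"delta_rot": [0,0,0],"travel": [0,0,-0.5],"gripper": -1}
    - {"delta_rot": [0,0,0],"travel": [-0.3,0,-0.9],"gripper": -1}
    - {"delta_rot": [0,0,0],"travel": [-0.7,0.3,-0.9],"gripper": -1}
    - {"delta_rot": [0,0,0],"travel": [-1,0.6,-0.9],"gripper": -1}
    - {"delta_rot": [0,0,0],"travel": [-1,1,-0.9],"gripper": -1}
    - {"delta_rot": [0,0,0],"travel": [-1,1,-0.9],"gripper": -1}

```text
clock: 12.58
tool_pos: [0.4892, -0.2163, 0.213]
eef_rot: [0.986, 0.166, 0.0, 0.002]
contact_force: [0.3, 1.2, -0.8]
opening: 0.006
```

Emit:
play_rows:
  commands:
    - {"delta_rot": [0,0,0],"travel": [-0.3,0.3,0],"gripper": -1}
    - {"delta_rot": [0,0,0],"travel": [-0.5,0.9,0],"gripper": -1}
    - {"delta_rot": [0,0,0],"travel": [-0.5,0.9,0],"gripper": -1}
    - {"delta_rot": [0,0,0],"travel": [-0.5,0.9,0],"gripper": -1}

```text
clock: 13.08
tool_pos: [0.4639, -0.3656, 0.2125]
eef_rot: [0.986, 0.168, 0.0, 0.001]
contact_force: [-0.0, 0.2, -0.2]
opening: 0.003
```

Run:
```python
from h import *
s=viewer.snapshot("side"); t=viewer.snapshot("top"); S=r.get_state(); print(S["clock"],S["tool_pos"],S["contact_force"])
for n,p in (("main",(.5645,.079)),("square",(.5975,-.117)),("small",(.5813,-.0191))):
    for c in (s,t):
        k=cam_R(c).T@(np.array([*p,.078])-np.array(c["origin"])); u=c["cx"]-c["fx"]*k[0]/k[2]; v=c["cy"]+c["fy"]*k[1]/k[2]
        print(n,round(u),round(v),np.median([world(c,u+a,v+b)[2] for a in(-1,0,1) for b in(-1,0,1)]).round(4))
for n,z in (("can_mid",.0425),("bearing_mid",.01),("screwdriver",0)):
    for d in viewer.pinpoint("top",n)[:1]: print(n,world(t,*d["at"],z).round(4))
cv2.imwrite("pics/c5.png",cv2.resize(s["color"][80:290,190:420,::-1],None,fx=2.6,fy=2.6))
```

```text
13.175 [ 0.46486257 -0.36127703  0.21253224] [-0.26824784 -0.19789121  0.1281922 ]
main 286 217 0.0777
main 263 221 0.0769
square 323 165 0.0778
square 342 205 0.0771
small 305 190 0.0777
small 302 213 0.077
can_mid [0.5204 0.1929 0.0425]
bearing_mid [ 0.5902 -0.2749  0.01  ]
screwdriver [ 0.7178 -0.0145  0.    ]
```

View pics/c5.png

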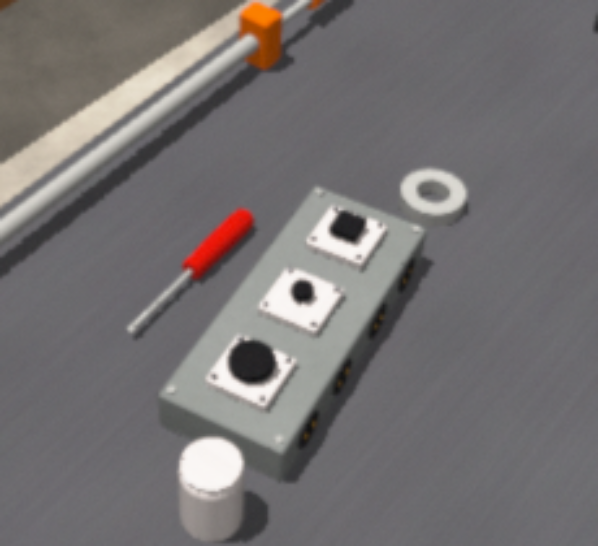

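All three caps sit low, at crop pixels (252,362), (303,292) and (348,226), and both cameras read their tops at about 0.077–0.078. The bystanders haven't moved and the arm is clear, so I'm handing in.

```bash
python3 -c "
from h import *
print(r.finish_job())"
```

```text
the job is handed in; nothing more can be done
None
```

All three breakers are reset, pressed in the required order (main, square, small) with the fingers shut, and the job is handed in at about 13 s of the 48 s allowed.

- **Caps:** In the last check, both cameras put all three tops at about 77–78 mm, so they are in by roughly 12–13 mm against the 8 mm needed. Before each next press I checked that the one before was in. For the square cap only a corner was visible at that point; it read about 77 mm.
- **Force:** Readings at the end of each move never exceeded 3 N. I did not see the peak forces while the arm was moving.
- **Bystanders:** The last position estimates for the screwdriver, can and bearing ring differ from the first by at most about 4–5 mm. That is within the networks' scatter, and nothing in the picture had visibly moved.
- **Arm:** It was well clear of everything when I handed in.

Early on, the networks disagreed on which breaker was which in the side view, with low confidence. The depth map and the top picture settled it. None of the later checks failed or disagreed.

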